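# Find the dragging jar-conveyor wheel and put it aside for repair

### The arm

A 6-joint arm with a two-finger parallel gripper is mounted at the origin on the work surface. World frame = base frame: x ahead of the robot, y to its left, z up, the work surface at z = 0. Lengths are in m, angles in rad, forces in N, time in s.
With the tool pointing down it reaches from about 0.35 to 0.975 m from the base axis. Payload 17.4 kg.
Tool frame: the origin (TCP) lies at the very end of the fingers, on their centre line; the grasp point (between the pads) lies 19 mm behind it; z points along the fingers, y is the direction in which the jaws open and shut (so a half turn about z gives the same grasp; the last joint's range is limited). The gripper opens to 85 mm and grips with 20 to 120 N. Pads are 22 mm wide; open, the fingers measure 114 mm over their backs; the gripper's body (76 mm by 85 mm) begins 54 mm behind the grasp point. The pads swing forward as they close: fully open they stand 13 mm farther back than shut.
Start: joints at [-1.157, 0.116, 1.442, -0, 1.584, -0.038], TCP at [0.295, -0.607, 0.231] pointing down, gripper open.
Joint ranges: [-2.83, 2.83], [-0.83, 2.19], [0.07, 2.5], [-1.14, 4.28], [0.01, 3], [-2.97, 2.97]. Speed limits (rad/s): [1.89, 1.89, 2.22, 3.14, 3.14, 3.14].

### API

Orientations are given as a rotation vector (axis times angle).
In Python, from workcell import ctrl, capture, camera_model, job gives the robot as it stands.
- The arm moves only by the tool send_rows, never from a script. Its argument "plan" is a list of rows, each a list of 4 numbers: the shift along the tool's x, y, z in m, then the turn about the tool's z in degrees. In form: [[dx, dy, dz, roll], ...]. A call has 1 to 20 rows; each row is the pose to reach, as a shift and turn from the pose commanded when the call began, along the tool's axes at that moment; what a row does not reach only later rows make up. A row lasts 1/12 s, in which the tool goes at most 41.7 mm and 7.16 degrees, less where a joint would pass 70% of its speed; a pose out of reach is approached as far as the arm can. A call with a gripper value outside its range is refused whole. "grip" is the finger opening in m, from 0 to 0.0854, set as the call begins (left out, the last holds). The fingers move at their own pace and stop on an object; the grip force is fixed at half the most. Time passes only in rows, so rows that repeat a pose let the fingers close. It gives the time, the measured TCP pose, the force and the opening at its end, in the units of the state.
- ctrl.get_state(): the state, without advancing time (a new reading comes with each control period).
- capture(name): name is "scene" or "side" or "wrist"; returns (picture, depth): 480x640x3 uint8, red, green, blue; 480x640 float32, m along the optical axis (not along the pixel's ray), 0 where there is no reading.
- camera_model(name): a dict with "fx", "fy", "cx", "cy" (pixels), "T" (4x4, takes a point from camera to world coordinates). Camera axes: x right, y down, z forward; pixel columns grow to the right and rows downward; lengths in m; the calibration is good to about 2 mm. A picture is of the moment at which its call begins: read the wrist's pose just before it. camera_model takes no time and is no camera call; for the wrist camera it gives the pose at the moment of the call.
- job.hand_in(): hands the job in, once; it reports no verdict.
The state is a dict: "clock": time; "joint_positions": joint angles; "dq": joint speeds; "joint_torque": joint torques, N m; "ee_pos": TCP position; "eef_rot": TCP orientation; "contact_force": force on the tool from outside, world axes, zero at the start; "torque": the same for the moment, N m; "finger_gap": opening from 0.0 (shut) to 1.0 (fully open).
Only numpy, scipy, OpenCV 4.12 (cv2) and the standard library are available. Lean on these libraries where they do the work, as an engineer would, in place of code of your own. Each camera call takes 0.05 s, during which the arm holds its last target.

### The job

Three jar-conveyor wheels, each with an orange pusher finger, stand on the wooden rack; they look the same but one has a bad bearing. Turn every wheel on its stub by an eighth of a turn or more, leave it turned, and feel which one drags; only then lift that wheel off and seat it fully down over the peg of the red stand. Be gentle with wheels and stands (no pressing or wrenching harder than about 6 kg), leave the two free-running wheels seated on the rack and do not disturb anything else on the table.

Things in the scene. Friction and masses are not known exactly. Their poses are not given: they have to be found in the camera images.
- rack: Fixed wooden block 110 x 380 x 30 mm (x, y, z) flat on the table, origin at the centre of its underside, long side along its own y, its -x side to the robot. On top, 130 mm apart along y, stand three square steel stubs (24 mm across, 12 mm high, sides parallel to the block), each carrying one wheel. Which wheel has the bad bearing differs each time and cannot be seen: all look the same.
- stub_right (a point): Foot of the -y stub's axis on the block's top face, 30 mm above the table; axes as the rack. A wheel (0.66 kg) stands here, its axis through this point: a blue round tread, 60 mm in diameter, 14 to 40 mm above the block's top, turning about the vertical on a dark steel hub 34.5 mm square with a 66 mm square foot plate, 4 mm thick, on the block.
- stub_middle (a point): The same point of the middle stub, likewise with a wheel. Each tread carries one orange pusher finger, a radial bar 10 mm wide, from the tread out to 52 mm from the axis, 16 to 38 mm above the block's top; at the start it points to the rack's -x within 0.2 rad. Treads turn either way without end stops: two resist with less than 0.05 N m, the bad one with about 0.3 N m.
- stub_left (a point): The same point of the +y stub, likewise with a wheel. Each hub has a square socket open below (26.5 mm wide, 14 mm deep) loosely over its stub, which keeps the hub from turning but for some 6 degrees of play each way. The tread can be turned by pushing its orange finger sideways, gripped across its diameter from above, and lifted straight up (15 mm clears the stub).
- repair_stand: Fixed red steel disc 96 mm in diameter, 30 mm high, origin at the centre of its underside. On its centre stands a round steel peg 23 mm in diameter, 12 mm high, tapered over its upper 3.5 mm to 17 mm; a wheel's square socket goes over it in any yaw, until the foot plate stands on the red disc.
- peg_foot (a point): Foot of the peg's axis on the disc's top face, 30 mm above the table. A wheel seated fully has the underside of its foot plate here, its tread from 14 to 40 mm above.
Things that resemble listed ones, but are neither listed nor needed, are in the scene too. What is shaped like the repair_stand but purple is not meant.

How it is judged:
On the way:
1. every one of the three wheels, still on its stub, has been turned by at least 0.5 rad from where its tread began and left turned ((value of joint tread_a above 0.5 rad or value of joint tread_a below -0.5 rad) and distance of each of wheel_a, wheel_b, wheel_c from where it was at the start of the episode below 0.006 m and (value of joint tread_b above 0.5 rad or value of joint tread_b below -0.5 rad) and (value of joint tread_c above 0.5 rad or value of joint tread_c below -0.5 rad)), for 0.2 s.
At the end, for the whole second after the job is handed in: The dragging wheel stands on the red stand, released and at rest: axis within 6 mm of the peg's, underside within 3 mm of the disc, upright within 0.06 rad. The two free-running wheels stand upright on the rack within 6 mm of where they stood, at rest (horizontal distance between wheel_b and peg_foot below 0.006 m and z of wheel_b in the frame of peg_foot below 0.003 m and angle between each of wheel_b, wheel_a, wheel_c's own z axis and vertical below 0.06 rad and linear speed of each of wheel_b, wheel_a, wheel_c below 0.02 m/s and distance of each of wheel_a, wheel_c from where it was at the start of the episode below 0.006 m); the robot touches nothing.
It fails at once if a wheel is pressed or wrenched against the rack or the red stand with more than 60 N (contact force between any of wheel_a, wheel_b, wheel_c and rack above 60 N or contact force between any of wheel_a, wheel_b, wheel_c and repair_stand above 60 N).
It fails at once if the robot presses on the rack or the red stand with more than 60 N (contact force between the fingers and rack above 60 N or contact force between the fingers and repair_stand above 60 N).
It fails at once if something else on the table is moved by more than 30 mm (distance of any of plum_jar, pear_jar, oil_bottle, grease_tin, wrench, bowl, mug from where it was at the start of the episode above 0.03 m).
It also fails if it takes over 72 s, if anything falls off the work surface, if the arm or the gripper's body presses on something with over 40 N, if the wrist force passes 120 N, or if a joint passes its speed limit or range.

## Working session

There is one attempt and no reset: what is moved stays moved. The work goes in short steps, Python scripts to look and compute and a tool call to move; the robot and the scene stay as the last step left them, time stands still between calls to the robot, and variables do not carry over. Pictures are saved under pics/ and viewed, and the job is handed in when it is done.

Besides the shell and the picture viewer there is one more tool, called after "Call:" by a JSON object that holds its "name" and its "arguments". send_rows: Moves the arm, as the interface text tells. Its arguments: {"type":"object","properties":{"plan":{"type":"array"},"grip":{"type":"number"}},"required":["plan"]}

```bash
ls; mkdir -p pics
python3 - <<'E'
from workcell import ctrl, capture, camera_model, job
import cv2,numpy as np,pickle
print(ctrl.get_state())
for n in ["scene","side","wrist"]:
    m=camera_model(n); p,d=capture(n); print(n,m)
    cv2.imwrite(f"pics/{n}0.png",p[:,:,::-1]); pickle.dump((p,d,m),open(f"{n}0.pkl","wb"))
E
```

```text
pics
{'clock': 0.0, 'joint_positions': array([-1.15678643e+00,  1.16493763e-01,  1.44228669e+00,  5.00215101e-06,
        1.58397916e+00, -3.78231639e-02]), 'dq': array([-0.0006635 ,  0.00044727, -0.00169011, -0.00094902,  0.0019301 ,
        0.00113352]), 'joint_torque': array([ 4.55210204e-03, -7.31976771e+01, -6.32484913e+01,  1.69233026e-04,
        6.25845802e-03, -4.46595379e-05]), 'ee_pos': array([ 0.29461745, -0.60709713,  0.23054362]), 'eef_rot': array([-3.06064412e+00, -7.03458896e-01,  3.34914136e-04]), 'contact_force': array([-0.32379786, -0.38227077,  0.05265267]), 'torque': array([0.04176011, 0.01462583, 0.03369077]), 'finger_gap': 0.9990280872913226}
scene {'fx': 433.99171709766694, 'fy': 433.99171709766694, 'cx': 320.0153887388391, 'cy': 244.25314317731684, 'T': array([[-0.74039419,  0.54933738, -0.38735628,  0.84804496],
       [ 0.6721355 ,  0.59897625, -0.43527155,  0.48995793],
       [-0.00709372, -0.58262843, -0.81270769,  0.8273378 ],
       [ 0.        ,  0.        ,  0.        ,  1.        ]])}
side {'fx': 440.20363272714314, 'fy': 440.20363272714314, 'cx': 319.85813978245926, 'cy': 235.85196775725558, 'T': array([[-0.80658899, -0.32800442,  0.49175938,  0.05454913],
       [-0.59056178,  0.41124526, -0.69434438,  0.71594327],
       [ 0.02551431, -0.85046483, -0.52541278,  0.52615207],
       [ 0.        ,  0.        ,  0.        ,  1.        ]])}
wrist {'fx': 432.265953206225, 'fy': 432.265953206225, 'cx': 313.82194950539287, 'cy': 238.14373617348392, 'T': array([[ 0.43716052, -0.86090302, -0.26026268,  0.36064857],
       [-0.89938181, -0.41901712, -0.12464757, -0.57521337],
       [-0.00174505,  0.28856651, -0.95745826,  0.37304497],
       [ 0.        ,  0.        ,  0.        ,  1.        ]])}
```

View pics/scene0.png

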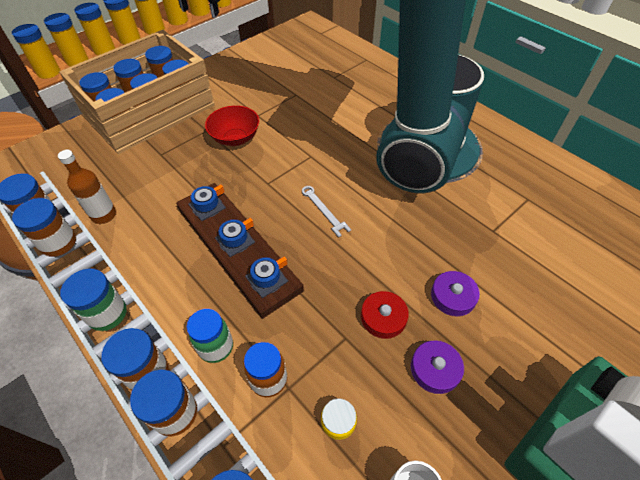

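View pics/side0.png

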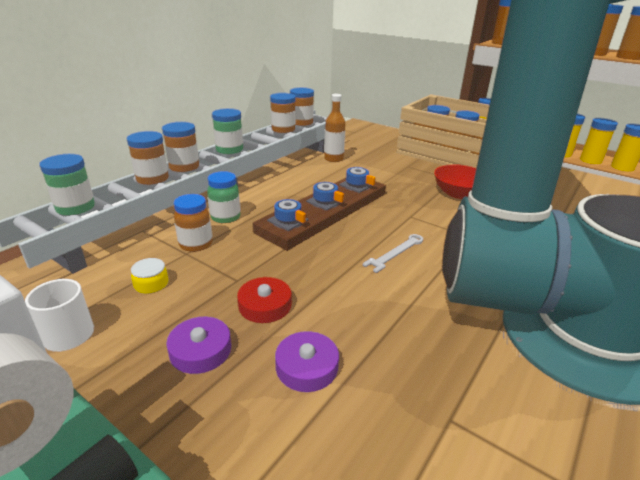

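View pics/wrist0.png

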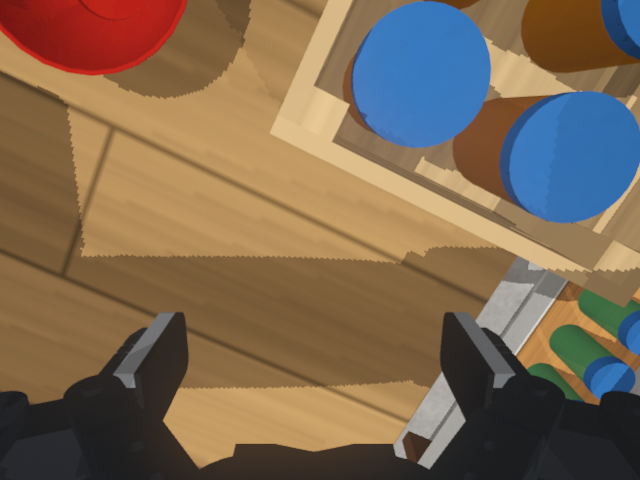

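The scene view shows three wheels on the dark rack at about (205,196), (233,232) and (265,270). The red stand is at (385,314), with purple look-alikes at (455,292) and (438,366). The red disc is the one described. Next I'll measure the points and enlarge the crops.

```bash
cat > h.py <<'E'
import pickle,numpy as np,cv2
def load(n): return pickle.load(open(n,'rb'))
def world(d,m):
    v,u=np.mgrid[0:480,0:640]
    P=np.stack([(u-m['cx'])/m['fx']*d,(v-m['cy'])/m['fy']*d,d],-1)
    return P@m['T'][:3,:3].T+m['T'][:3,3]
def proj(X,m):
    T=m['T'];c=(np.atleast_2d(X)-T[:3,3])@T[:3,:3]
    return np.c_[c[:,0]/c[:,2]*m['fx']+m['cx'],c[:,1]/c[:,2]*m['fy']+m['cy']]
E
python3 - <<'E'
from h import *
p,d,m=load('scene0.pkl');W=world(d,m)
hsv=cv2.cvtColor(p,cv2.COLOR_RGB2HSV).astype(int)
H,S,V=hsv[...,0],hsv[...,1],hsv[...,2]
# rack region: top face z~0.03 
box=np.zeros((480,640),bool);box[170:330,165:320]=1
top=box&(abs(W[...,2]-0.03)<0.005)
pts=W[top][:,:2].astype(np.float32);print('rack top n',len(pts),W[top][:,2].mean())
r=cv2.minAreaRect(pts);print(r)
# wheels top rings z~0.07
wt=(abs(W[...,2]-0.070)<0.005)&box
n,l,st,c=cv2.connectedComponentsWithStats(wt.astype(np.uint8))
for i in range(1,n):
    if st[i,4]>40:
        q=W[l==i];print(c[i],st[i,4],cv2.minEnclosingCircle(q[:,:2].astype(np.float32)),q[:,2].mean())
org=box&(H>5)&(H<18)&(S>200)&(V>150)&(W[...,2]>0.045)
n,l,st,c=cv2.connectedComponentsWithStats(org.astype(np.uint8))
for i in range(1,n):
    if st[i,4]>10: q=W[l==i];print('finger',c[i],st[i,4],q.mean(0),q.max(0))
for nm,(x0,y0,x1,y1) in {'red':(355,285,415,345),'pu1':(425,265,485,320),'pu2':(405,335,470,395)}.items():
    b=np.zeros((480,640),bool);b[y0:y1,x0:x1]=1
    t=b&(abs(W[...,2]-0.03)<0.004);q=W[t];print(nm,len(q),cv2.minEnclosingCircle(q[:,:2].astype(np.float32)),q[:,2].mean())
    t=b&(abs(W[...,2]-0.042)<0.004);q=W[t];print('  peg',len(q),q.mean(0) if len(q) else 0)
for nm,(u,v) in dict(jar1=(207,325),jar2=(264,360),tin=(339,418),wr1=(308,190),wr2=(340,230),bowl=(232,125),bottle=(66,155)).items(): print(nm,W[v,u])
cv2.imwrite('pics/crop0.png',cv2.resize(p[170:350,160:480,::-1],(800,450),interpolation=cv2.INTER_CUBIC))
ps,ds,ms=load('side0.pkl')
cv2.imwrite('pics/crop0s.png',cv2.resize(ps[160:260,240:400,::-1],(800,500),interpolation=cv2.INTER_CUBIC))
E
```

```text
rack top n 4396 0.03049604067021191
((0.6036861538887024, -0.07412317395210266), (0.38232719898223877, 0.11052817851305008), 85.43006896972656)
[204.88275862 195.37931034] 435 ((0.5821903944015503, -0.2049843668937683), 0.04062013700604439) 0.070328814199339
[233.45384615 230.07307692] 520 ((0.5931351780891418, -0.07547424733638763), 0.0402628555893898) 0.07046322144911503
[265.97868852 269.29836066] 610 ((0.6030595302581787, 0.053934723138809204), 0.040726713836193085) 0.07057291075233861
finger [219.359375 189.59375 ] 64 [ 0.55725252 -0.19061989  0.07402574] [0.84804496 0.48995793 0.8273378 ]
finger [248.44444444 223.18055556] 72 [ 0.56684633 -0.06380391  0.07302028] [0.84804496 0.48995793 0.8273378 ]
finger [282.08333333 261.91666667] 72 [0.57367181 0.06086909 0.06367509] [0.58340358 0.06564783 0.07302314]
red 1476 ((0.4835013449192047, 0.27584967017173767), 0.04868990555405617) 0.030080894195106532
  peg 83 [0.48375621 0.27740897 0.04147428]
pu1 1338 ((0.33628350496292114, 0.34157925844192505), 0.049700330942869186) 0.02999193007007818
  peg 82 [0.33730201 0.34365977 0.04118014]
pu2 1836 ((0.489833801984787, 0.41957226395606995), 0.04837914928793907) 0.030170459051449175
  peg 109 [0.49089488 0.41918807 0.04149877]
jar1 [0.77544101 0.09773556 0.10457743]
jar2 [0.73949143 0.21927158 0.10467603]
tin [0.69759701 0.36491909 0.03957899]
wr1 [ 3.60802536e-01 -1.01581293e-01 -1.63804517e-04]
wr2 [ 0.38857859  0.04669517 -0.0026445 ]
bowl [ 0.36154069 -0.43275567  0.01116058]
bottle [ 0.78729514 -0.37338366  0.20264952]
```

View pics/crop0.png

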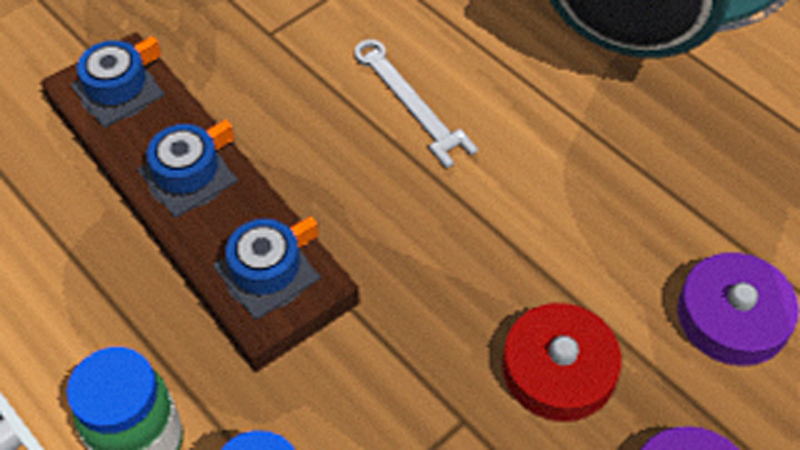

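View pics/crop0s.png

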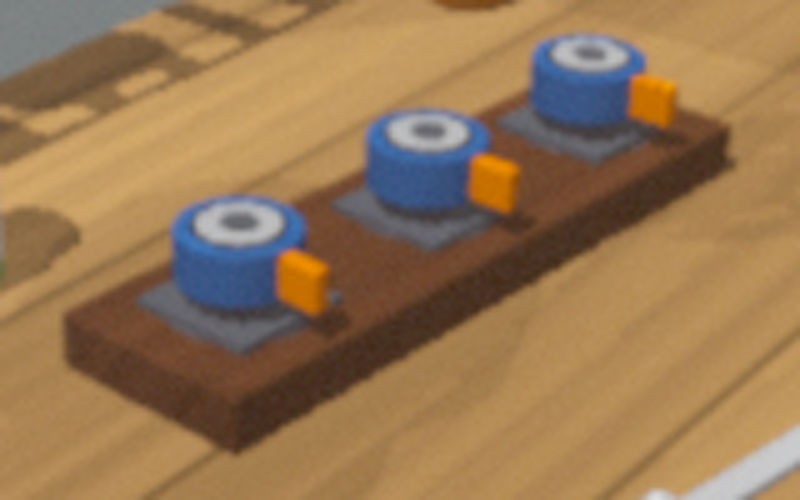

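Call:
{"name": "send_rows", "arguments": {"plan": [[0,0,-0.035,0],[0,0,-0.07,0],[0.53,-0.33,-0.07,30.5],[0.53,-0.33,-0.07,30.5],[0.53,-0.33,-0.07,30.5],[0.53,-0.33,-0.07,30.5],[0.53,-0.33,-0.07,30.5],[0.53,-0.33,-0.07,30.5],[0.53,-0.33,-0.07,30.5],[0.53,-0.33,-0.07,30.5],[0.53,-0.33,-0.07,30.5],[0.53,-0.33,-0.07,30.5],[0.53,-0.33,-0.07,30.5],[0.53,-0.33,-0.07,30.5],[0.53,-0.33,-0.07,30.5],[0.53,-0.33,-0.07,30.5],[0.53,-0.33,-0.07,30.5],[0.53,-0.33,-0.07,30.5],[0.53,-0.33,-0.07,30.5],[0.53,-0.33,-0.07,30.5]], "grip": 0.0}}

```text
clock: 1.82
ee_pos: [0.6273, -0.079, 0.3009]
eef_rot: [3.139, -0.125, -0.001]
contact_force: [0.1, 0.1, 0.1]
finger_gap: 0.004
```

```bash
cat > snap.py <<'E'
import sys
from workcell import ctrl, capture, camera_model
import cv2,pickle
n,tag=sys.argv[1:3]
m=camera_model(n); p,d=capture(n)
cv2.imwrite(f"pics/{n}{tag}.png",p[:,:,::-1]); pickle.dump((p,d,m),open(f"{n}{tag}.pkl","wb"))
E
python3 snap.py wrist 1
cat > ana.py <<'E'
import sys
from h import *
def ana(f,boxes=None):
    p,d,m=load(f);W=world(d,m)
    hsv=cv2.cvtColor(p,cv2.COLOR_RGB2HSV).astype(int);H,S,V=hsv[...,0],hsv[...,1],hsv[...,2]
    ok=(W[...,0]>.5)&(W[...,0]<.72)&(W[...,1]>-.3)&(W[...,1]<.16)&(d>0)
    topz=ok&(abs(W[...,2]-.07)<.006)&((H>95)&(H<130)|(S<90))
    n,l,st,c=cv2.connectedComponentsWithStats(topz.astype(np.uint8))
    R=[]
    for i in range(1,n):
        if st[i,4]>150:
            q=W[l==i]; (x,y),r=cv2.minEnclosingCircle(q[:,:2].astype(np.float32))
            o=ok&(H>4)&(H<20)&(S>200)&(V>120)&(abs(W[...,2]-.066)<.008)&(np.hypot(W[...,0]-x,W[...,1]-y)<.06)
            f=W[o].mean(0) if o.any() else np.zeros(3)
            a=np.degrees(np.arctan2(f[1]-y,f[0]-x))
            R.append((x,y)); print('px',c[i].round(0),'axis',round(x,4),round(y,4),'r',round(r,4),'z',q[:,2].mean().round(4),'finger deg',a.round(1),'r',np.hypot(f[0]-x,f[1]-y).round(3))
    t=ok&(abs(W[...,2]-.03)<.005)
    print(cv2.minAreaRect(W[t][:,:2].astype(np.float32)))
ana(sys.argv[1])
E
python3 ana.py wrist1.pkl; python3 ana.py scene0.pkl;python3 ana.py side0.pkl
```

```text
px [169. 220.] axis 0.6144 0.0523 r 0.0301 z 0.0707 finger deg 176.9 r 0.042
px [314. 220.] axis 0.6035 -0.077 r 0.0302 z 0.0708 finger deg 179.4 r 0.041
px [458. 220.] axis 0.5937 -0.2064 r 0.0303 z 0.0707 finger deg 177.7 r 0.042
((0.6041922569274902, -0.07725918292999268), (0.3794546127319336, 0.10898661613464355), 85.46182250976562)
px [204. 196.] axis 0.5942 -0.2046 r 0.0313 z 0.0705 finger deg 176.6 r 0.042
px [232. 231.] axis 0.6031 -0.0741 r 0.0304 z 0.0706 finger deg 177.2 r 0.04
px [265. 270.] axis 0.6134 0.0548 r 0.0306 z 0.0708 finger deg 172.2 r 0.04
((0.6036861538887024, -0.07412317395210266), (0.38232719898223877, 0.11052817851305008), 85.43006896972656)
px [357. 172.] axis 0.5932 -0.205 r 0.0318 z 0.0708 finger deg 175.8 r 0.042
px [325. 188.] axis 0.6052 -0.0743 r 0.0314 z 0.0709 finger deg 178.3 r 0.044
px [287. 206.] axis 0.6152 0.0542 r 0.031 z 0.0709 finger deg 172.1 r 0.044
((0.605388879776001, -0.0747733861207962), (0.3820413053035736, 0.11460814625024796), 85.26105499267578)
```

View pics/wrist1.png

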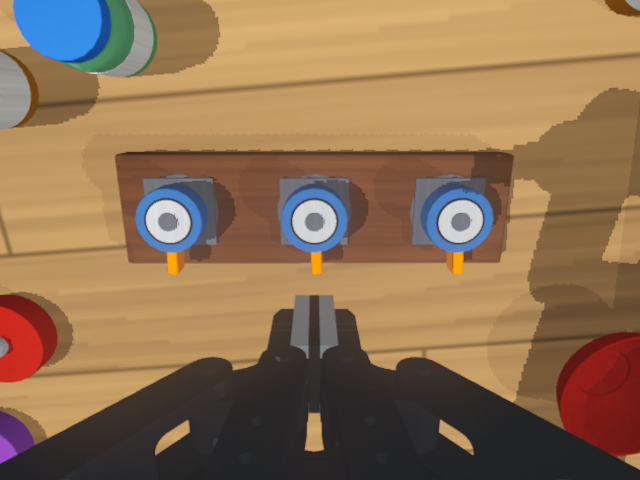

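The wrist view shows the three wheels at (169,220), (314,220) and (460,220), with their orange fingers pointing at the robot. Axes from the three cameras agree within about 2 mm. I'll start with the middle wheel and push its finger from the -y side.

```bash
cat > mv.py <<'E'
# python3 mv.py x y z heading_deg -> shift in tool axes ; python3 mv.py arc ax ay
import sys,numpy as np
from workcell import ctrl
from scipy.spatial.transform import Rotation as R
s=ctrl.get_state(); Rm=R.from_rotvec(s['eef_rot']).as_matrix()
h=np.degrees(np.arctan2(Rm[1,0],Rm[0,0]))
print('t',s['clock'],'pos',s['ee_pos'].round(4),'head',h.round(2),'tilt',np.degrees(np.arccos(-Rm[2,2])).round(2),'F',s['contact_force'].round(2),'M',s['torque'].round(2),'gap',round(s['finger_gap']*.0854,4),'q6',s['joint_positions'][5].round(2))
a=sys.argv[1:]
if a and a[0]=='arc':
    A=(np.array([float(a[1]),float(a[2]),s['ee_pos'][2]])-s['ee_pos'])@Rm; A=A[:2]
    print('axis in tool',A.round(4))
    st,n=float(a[3]),int(a[4])
    for k in range(1,n+1):
        t=np.radians(st*k);c,q=np.cos(t),np.sin(t)
        p=A-np.array([[c,-q],[q,c]])@A
        print([round(p[0],4),round(p[1],4),0,st*k],end=', ')
elif a:
    x,y,z,hd=map(float,a)
    print('shift',((np.array([x,y,z])-s['ee_pos'])@Rm).round(4),'roll',round((h-hd+180)%360-180,1))
E
python3 mv.py .557 -.104 .050 -2.5
```

```text
t 1.8667 pos [ 0.6271 -0.0797  0.3012] head -4.64 tilt 0.02 F [-0.42 -1.08  0.78] M [0.01 0.09 0.02] gap 0.0001 q6 1.49
shift [-0.0678  0.0299  0.2512] roll -2.1
```

Call:
{"name": "send_rows", "arguments": {"plan": [[-0.034,0.015,0.0,-2],[-0.068,0.03,0.04,-2],[-0.068,0.03,0.08,-2],[-0.068,0.03,0.12,-2],[-0.068,0.03,0.16,-2],[-0.068,0.03,0.19,-2],[-0.068,0.03,0.215,-2],[-0.068,0.03,0.235,-2],[-0.068,0.03,0.245,-2],[-0.068,0.03,0.25,-2],[-0.068,0.03,0.251,-2],[-0.068,0.03,0.251,-2],[-0.068,0.03,0.251,-2]]}}

```text
clock: 2.95
ee_pos: [0.5579, -0.1038, 0.0518]
eef_rot: [3.14, -0.072, 0.003]
contact_force: [-0.1, 0.8, -0.1]
finger_gap: -0.001
```

```bash
python3 snap.py wrist 2; python3 mv.py arc .604 -.0755 3 20
```

```text
t 3.0 pos [ 0.5579 -0.1037  0.0517] head -2.62 tilt 0.11 F [1.12 0.16 0.02] M [0.01 0.07 0.04] gap 0.0002 q6 1.39
axis in tool [ 0.0448 -0.0303]
[np.float64(-0.0015), np.float64(-0.0024), 0, 3.0], [np.float64(-0.0029), np.float64(-0.0048), 0, 6.0], [np.float64(-0.0042), np.float64(-0.0074), 0, 9.0], [np.float64(-0.0053), np.float64(-0.01), 0, 12.0], [np.float64(-0.0063), np.float64(-0.0126), 0, 15.0], [np.float64(-0.0072), np.float64(-0.0153), 0, 18.0], [np.float64(-0.0079), np.float64(-0.0181), 0, 21.0], [np.float64(-0.0084), np.float64(-0.0208), 0, 24.0], [np.float64(-0.0089), np.float64(-0.0236), 0, 27.0], [np.float64(-0.0091), np.float64(-0.0265), 0, 30.0], [np.float64(-0.0093), np.float64(-0.0293), 0, 33.0], [np.float64(-0.0092), np.float64(-0.0321), 0, 36.0], [np.float64(-0.0091), np.float64(-0.0349), 0, 39.0], [np.float64(-0.0088), np.float64(-0.0378), 0, 42.0], [np.float64(-0.0083), np.float64(-0.0405), 0, 45.0], [np.float64(-0.0077), np.float64(-0.0433), 0, 48.0], [np.float64(-0.0069), np.float64(-0.046), 0, 51.0], [np.float64(-0.006), np.float64(-0.0487), 0, 54.0], [np.float64(-0.005), np.float64(-0.0514), 0, 57.0], [np.float64(-0.0038), np.float64(-0.0539), 0, 60.0],
```

View pics/wrist2.png

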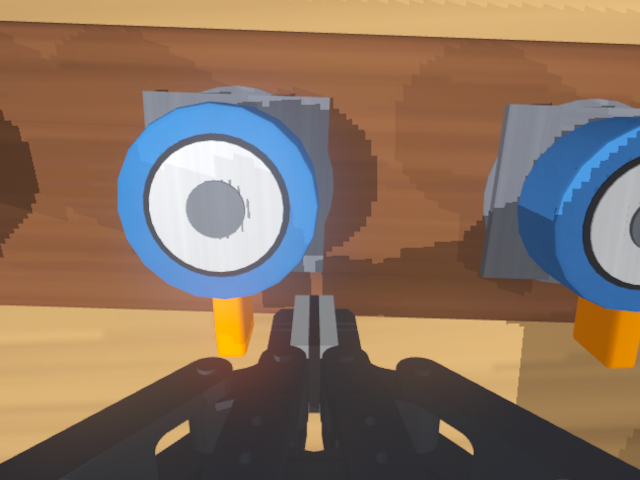

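The shut finger tips, at pixel (315,296), are clear of the orange finger at (232,325), on its -y side. The tips look narrower than I assumed, so I'll slide in 11 mm before running the arc.

Call:
{"name": "send_rows", "arguments": {"plan": [[0,-0.004,0.001,0],[0,-0.008,0.001,0],[0,-0.011,0.001,0],[0,-0.011,0.001,0]]}}

```text
clock: 3.33
ee_pos: [0.5579, -0.0919, 0.0496]
eef_rot: [3.14, -0.071, 0.001]
contact_force: [-0.5, -0.9, 0.6]
finger_gap: 0.004
```

```bash
python3 mv.py arc .604 -.0755 3 20|sed 's/np.float64//g'
```

```text
t 3.3333 pos [ 0.5579 -0.0919  0.0496] head -2.58 tilt 0.03 F [-0.5  -0.89  0.55] M [-0.11  0.01 -0.05] gap 0.0004 q6 1.41
axis in tool [ 0.0453 -0.0185]
[(-0.0009), (-0.0024), 0, 3.0], [(-0.0017), (-0.0048), 0, 6.0], [(-0.0023), (-0.0073), 0, 9.0], [(-0.0029), (-0.0098), 0, 12.0], [(-0.0032), (-0.0124), 0, 15.0], [(-0.0035), (-0.0149), 0, 18.0], [(-0.0036), (-0.0175), 0, 21.0], [(-0.0036), (-0.02), 0, 24.0], [(-0.0035), (-0.0226), 0, 27.0], [(-0.0032), (-0.0251), 0, 30.0], [(-0.0028), (-0.0277), 0, 33.0], [(-0.0022), (-0.0302), 0, 36.0], [(-0.0015), (-0.0326), 0, 39.0], [(-0.0007), (-0.0351), 0, 42.0], [(0.0002), (-0.0375), 0, 45.0], [(0.0012), (-0.0398), 0, 48.0], [(0.0024), (-0.0421), 0, 51.0], [(0.0037), (-0.0443), 0, 54.0], [(0.0051), (-0.0464), 0, 57.0], [(0.0066), (-0.0485), 0, 60.0],
```

Call:
{"name": "send_rows", "arguments": {"plan": [[-0.0009,-0.0024,0,3],[-0.0017,-0.0048,0,6],[-0.0023,-0.0073,0,9],[-0.0029,-0.0098,0,12],[-0.0032,-0.0124,0,15],[-0.0035,-0.0149,0,18],[-0.0036,-0.0175,0,21],[-0.0036,-0.02,0,24],[-0.0035,-0.0226,0,27],[-0.0032,-0.0251,0,30]]}}

```text
clock: 4.17
ee_pos: [0.5559, -0.0677, 0.0496]
eef_rot: [3.013, -0.886, 0.002]
contact_force: [0.5, -8.1, 0.6]
finger_gap: 0.004
```

```bash
python3 mv.py arc .604 -.0755 4 9|sed 's/np.float64//g'
```

```text
t 4.1667 pos [ 0.5559 -0.0677  0.0496] head -32.76 tilt 0.09 F [ 0.49 -8.11  0.6 ] M [-1.25 -0.07 -0.08] gap 0.0004 q6 1.98
axis in tool [ 0.0447 -0.0195]
[(-0.0012), (-0.0032), 0, 4.0], [(-0.0023), (-0.0064), 0, 8.0], [(-0.0031), (-0.0097), 0, 12.0], [(-0.0036), (-0.0131), 0, 16.0], [(-0.004), (-0.0164), 0, 20.0], [(-0.0041), (-0.0198), 0, 24.0], [(-0.0039), (-0.0232), 0, 28.0], [(-0.0035), (-0.0266), 0, 32.0], [(-0.0029), (-0.03), 0, 36.0],
```

The tool feels about 8 N here, which suggests drag. I'll continue.

Call:
{"name": "send_rows", "arguments": {"plan": [[-0.0012,-0.0032,0,4],[-0.0023,-0.0064,0,8],[-0.0031,-0.0097,0,12],[-0.0036,-0.0131,0,16],[-0.004,-0.0164,0,20],[-0.0041,-0.0198,0,24],[-0.0039,-0.0232,0,28],[-0.0035,-0.0266,0,32]]}}

```text
clock: 4.83
ee_pos: [0.5669, -0.0432, 0.0494]
eef_rot: [2.651, -1.683, 0.0]
contact_force: [-3.1, -5.8, 2.9]
finger_gap: 0.006
```

```bash
python3 snap.py wrist 3;python3 mv.py; python3 ana.py wrist3.pkl
```

```text
t 4.8833 pos [ 0.5672 -0.0429  0.0494] head -65.13 tilt 0.05 F [-2.44 -4.05  1.47] M [-0.62  0.44 -0.07] gap 0.0001 q6 2.59
px [246. 197.] axis 0.6043 -0.077 r 0.0299 z 0.0707 finger deg 117.0 r 0.038
px [314. 324.] axis 0.5696 -0.049 r 0.0135 z 0.0703 finger deg 17.2 r 0.019
((0.6072166562080383, -0.040404438972473145), (0.2777199149131775, 0.11058077961206436), 85.38082122802734)
```

View pics/wrist3.png

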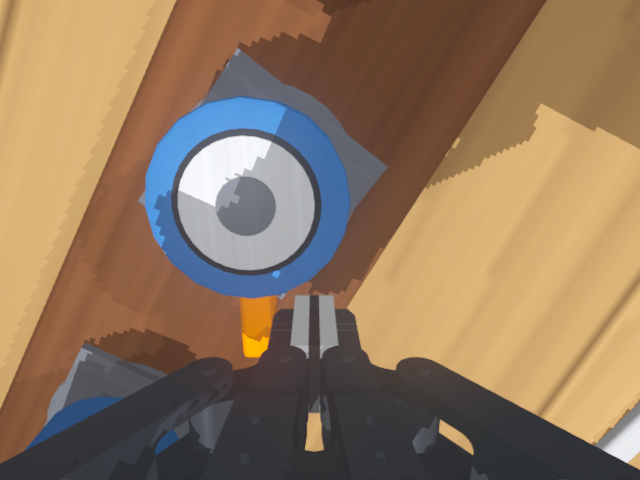

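The middle finger in this view, at pixel (257,325), has turned about 60° against a steady 6–8 N. I'll back off and go to the left wheel.

Call:
{"name": "send_rows", "arguments": {"plan": [[0,0.006,0,0],[0,0.014,-0.01,0],[0,0.014,-0.045,0],[0,0.014,-0.06,0],[0,0.014,-0.06,0]]}}

```text
clock: 5.3
ee_pos: [0.5554, -0.0494, 0.1142]
eef_rot: [-2.654, 1.676, -0.008]
contact_force: [-0.1, 0.6, 0.2]
finger_gap: -0.002
```

```bash
python3 mv.py .5662 .0345 .05 -5.5
```

```text
t 5.3 pos [ 0.5554 -0.0494  0.1142] head -64.56 tilt 0.34 F [-0.14  0.6   0.23] M [ 0.01 -0.   -0.04] gap -0.0002 q6 2.56
shift [-0.0713 -0.0454  0.0642] roll -59.1
```

Call:
{"name": "send_rows", "arguments": {"plan": [[-0.02,-0.012,0,-7],[-0.04,-0.024,0,-14],[-0.06,-0.036,0,-21],[-0.071,-0.045,0,-28],[-0.071,-0.045,0,-35],[-0.071,-0.045,0,-42],[-0.071,-0.045,0,-49],[-0.071,-0.045,0.01,-55],[-0.071,-0.045,0.02,-59],[-0.071,-0.045,0.04,-59],[-0.071,-0.045,0.055,-59],[-0.071,-0.045,0.063,-59],[-0.071,-0.045,0.064,-59],[-0.071,-0.045,0.064,-59]]}}

```text
clock: 6.47
ee_pos: [0.5644, 0.0344, 0.0454]
eef_rot: [-3.138, 0.154, 0.001]
contact_force: [0.4, 0.7, 1.5]
finger_gap: 0.002
```

```bash
python3 snap.py wrist 4; python3 mv.py arc .6143 .054 3 10|sed 's/np.float64//g'
```

```text
t 6.5167 pos [0.5648 0.0344 0.0461] head -5.6 tilt 0.03 F [ 0.6   0.03 -0.32] M [ 0.01 -0.02 -0.01] gap 0.0 q6 1.68
axis in tool [ 0.0474 -0.0243]
[(-0.0012), (-0.0025), 0, 3.0], [(-0.0023), (-0.0051), 0, 6.0], [(-0.0032), (-0.0077), 0, 9.0], [(-0.004), (-0.0104), 0, 12.0], [(-0.0047), (-0.0131), 0, 15.0], [(-0.0052), (-0.0158), 0, 18.0], [(-0.0056), (-0.0186), 0, 21.0], [(-0.0058), (-0.0214), 0, 24.0], [(-0.0059), (-0.0241), 0, 27.0], [(-0.0058), (-0.0269), 0, 30.0],
```

View pics/wrist4.png

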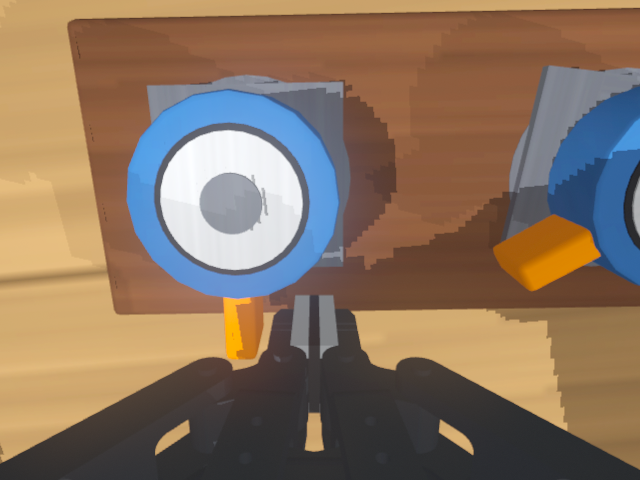

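Call:
{"name": "send_rows", "arguments": {"plan": [[0,-0.003,-0.003,0],[-0.0012,-0.0065,-0.003,3],[-0.0023,-0.0091,-0.003,6],[-0.0032,-0.0117,-0.003,9],[-0.004,-0.0144,-0.003,12],[-0.0047,-0.0171,-0.003,15],[-0.0052,-0.0198,-0.003,18],[-0.0056,-0.0226,-0.003,21],[-0.0058,-0.0254,-0.003,24],[-0.0059,-0.0281,-0.003,27],[-0.0058,-0.0309,-0.003,30]]}}

```text
clock: 7.43
ee_pos: [0.5624, 0.0661, 0.0496]
eef_rot: [-2.989, 0.964, -0.002]
contact_force: [-0.0, -0.5, -0.2]
finger_gap: -0.003
```

```bash
python3 mv.py arc .6143 .054 4 9|sed 's/np.float64//g'
```

```text
t 7.4333 pos [0.5624 0.0661 0.0496] head -35.75 tilt 0.09 F [-0.03 -0.52 -0.24] M [-0.07  0.   -0.04] gap -0.0003 q6 2.27
axis in tool [ 0.0492 -0.0205]
[(-0.0013), (-0.0035), 0, 4.0], [(-0.0024), (-0.0071), 0, 8.0], [(-0.0032), (-0.0107), 0, 12.0], [(-0.0037), (-0.0144), 0, 16.0], [(-0.004), (-0.0181), 0, 20.0], [(-0.0041), (-0.0218), 0, 24.0], [(-0.0039), (-0.0255), 0, 28.0], [(-0.0034), (-0.0292), 0, 32.0], [(-0.0027), (-0.0329), 0, 36.0],
```

Call:
{"name": "send_rows", "arguments": {"plan": [[-0.0011,-0.0035,0,4],[-0.0019,-0.0071,0,8],[-0.0025,-0.0107,0,12],[-0.0027,-0.0144,0,16],[-0.003,-0.0181,0,20],[-0.0031,-0.0218,0,24],[-0.0029,-0.0255,0,28]]}}

```text
clock: 8.02
ee_pos: [0.5749, 0.0886, 0.0496]
eef_rot: [-2.666, 1.66, -0.002]
contact_force: [-0.6, -0.5, 0.4]
finger_gap: 0.002
```

```bash
python3 mv.py; python3 snap.py wrist 5; python3 mv.py;python3 ana.py wrist5.pkl
```

```text
t 8.0167 pos [0.5749 0.0886 0.0496] head -63.8 tilt 0.08 F [-0.6  -0.5   0.43] M [-0.08  0.03 -0.02] gap 0.0002 q6 2.79
t 8.0667 pos [0.5752 0.089  0.0496] head -64.1 tilt 0.09 F [-0.1   0.   -0.16] M [-0.03  0.   -0.06] gap 0.0 q6 2.8
px [245. 185.] axis 0.6146 0.0526 r 0.0301 z 0.0707 finger deg 118.4 r 0.039
px [314. 323.] axis 0.5777 0.0826 r 0.0135 z 0.0702 finger deg 13.4 r 0.019
((0.6129185557365417, 0.032154787331819534), (0.16072295606136322, 0.11086061596870422), 85.53534698486328)
```

View pics/wrist5.png

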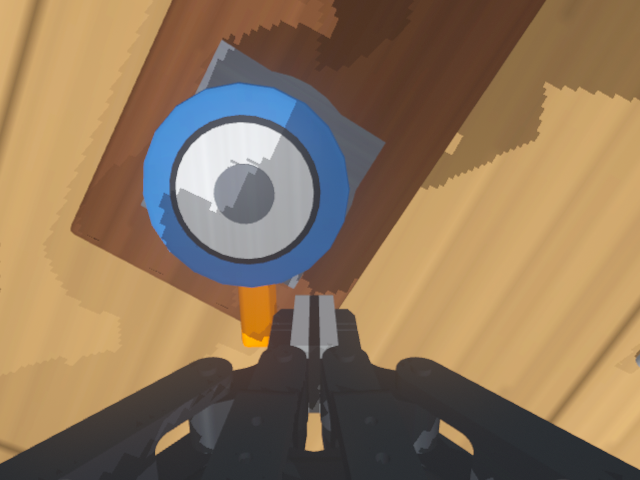

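The left finger has turned about 56° with under 1 N of force, so that wheel runs free. Now the right wheel.

Call:
{"name": "send_rows", "arguments": {"plan": [[0,0.006,0,0],[0,0.014,-0.01,0],[0,0.014,-0.045,0],[0,0.014,-0.06,0],[0,0.014,-0.06,0]]}}

```text
clock: 8.48
ee_pos: [0.563, 0.0819, 0.1131]
eef_rot: [-2.669, 1.65, -0.008]
contact_force: [-0.1, -0.2, 1.1]
finger_gap: -0.0
```

```bash
python3 mv.py .5465 -.2266 .05 -3
```

```text
t 8.4833 pos [0.563  0.0819 0.1131] head -63.46 tilt 0.35 F [-0.09 -0.24  1.15] M [-0.   -0.03 -0.  ] gap -0.0 q6 2.78
shift [0.2685 0.153  0.0628] roll -60.5
```

Call:
{"name": "send_rows", "arguments": {"plan": [[0.03,0.017,0,-7],[0.06,0.034,0,-14],[0.09,0.051,0,-21],[0.12,0.068,0,-28],[0.15,0.085,0,-35],[0.18,0.102,0,-42],[0.21,0.119,0,-49],[0.24,0.136,0.0,-56],[0.2685,0.153,0,-60.5],[0.2685,0.153,0,-60.5],[0.2685,0.153,0.02,-60.5],[0.2685,0.153,0.04,-60.5],[0.2685,0.153,0.055,-60.5],[0.2685,0.153,0.062,-60.5],[0.2685,0.153,0.062,-60.5],[0.2685,0.153,0.062,-60.5]]}}

```text
clock: 9.82
ee_pos: [0.5441, -0.2264, 0.0467]
eef_rot: [-3.14, 0.084, -0.0]
contact_force: [-0.0, -0.5, 0.5]
finger_gap: -0.002
```

```bash
python3 snap.py wrist 6; python3 mv.py arc .5937 -.205 3 10|sed 's/np.float64//g'
```

```text
t 9.8667 pos [ 0.5444 -0.2265  0.0473] head -3.08 tilt 0.06 F [ 1.08 -0.24  0.38] M [-0.02  0.01 -0.01] gap -0.0 q6 1.19
axis in tool [ 0.048  -0.0242]
[(-0.0012), (-0.0025), 0, 3.0], [(-0.0023), (-0.0052), 0, 6.0], [(-0.0032), (-0.0078), 0, 9.0], [(-0.004), (-0.0105), 0, 12.0], [(-0.0046), (-0.0133), 0, 15.0], [(-0.0051), (-0.016), 0, 18.0], [(-0.0055), (-0.0188), 0, 21.0], [(-0.0057), (-0.0216), 0, 24.0], [(-0.0057), (-0.0244), 0, 27.0], [(-0.0056), (-0.0273), 0, 30.0],
```

View pics/wrist6.png

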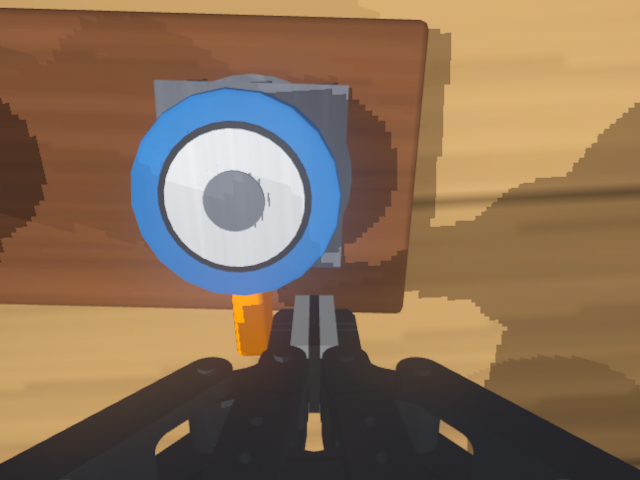

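Call:
{"name": "send_rows", "arguments": {"plan": [[0.001,-0.003,-0.002,0],[-0.0,-0.0065,-0.002,3],[-0.001,-0.0091,-0.002,6],[-0.002,-0.0117,-0.002,9],[-0.003,-0.0144,-0.002,12],[-0.0035,-0.0171,-0.002,15],[-0.004,-0.0198,-0.002,18],[-0.0045,-0.0226,-0.002,21],[-0.0047,-0.0254,-0.002,24],[-0.0048,-0.0281,-0.002,27],[-0.0047,-0.0309,-0.002,30]]}}

```text
clock: 10.78
ee_pos: [0.5416, -0.1952, 0.0495]
eef_rot: [3.01, -0.899, 0.002]
contact_force: [-1.2, -0.9, -0.4]
finger_gap: -0.002
```

```bash
python3 mv.py arc .5937 -.205 4 9|sed 's/np.float64//g'
```

```text
t 10.7833 pos [ 0.5416 -0.1952  0.0495] head -33.24 tilt 0.09 F [-1.17 -0.91 -0.42] M [-0.06 -0.05  0.05] gap -0.0001 q6 1.76
axis in tool [ 0.0489 -0.0204]
[(-0.0013), (-0.0035), 0, 4.0], [(-0.0024), (-0.007), 0, 8.0], [(-0.0032), (-0.0106), 0, 12.0], [(-0.0037), (-0.0143), 0, 16.0], [(-0.004), (-0.018), 0, 20.0], [(-0.0041), (-0.0217), 0, 24.0], [(-0.0038), (-0.0254), 0, 28.0], [(-0.0034), (-0.029), 0, 32.0], [(-0.0026), (-0.0327), 0, 36.0],
```

Call:
{"name": "send_rows", "arguments": {"plan": [[-0.0011,-0.0035,0,4],[-0.0019,-0.0071,0,8],[-0.0025,-0.0107,0,12],[-0.0027,-0.0144,0,16],[-0.003,-0.0181,0,20],[-0.0031,-0.0218,0,24],[-0.0029,-0.0255,0,28]]}}

```text
clock: 11.37
ee_pos: [0.5532, -0.1722, 0.0496]
eef_rot: [-2.703, 1.601, -0.002]
contact_force: [-1.2, -0.6, -2.1]
finger_gap: 0.001
```

```bash
python3 mv.py; python3 snap.py wrist 7; python3 ana.py wrist7.pkl
```

```text
t 11.3667 pos [ 0.5532 -0.1722  0.0496] head -61.29 tilt 0.09 F [-1.21 -0.61 -2.08] M [-0.    0.02 -0.03] gap 0.0001 q6 2.29
px [247. 185.] axis 0.5939 -0.2066 r 0.0301 z 0.0707 finger deg 120.1 r 0.039
px [314. 323.] axis 0.5562 -0.178 r 0.0135 z 0.0702 finger deg 15.8 r 0.019
px [ 34. 432.] axis 0.6181 -0.0931 r 0.0175 z 0.0688 finger deg 171.4 r 0.625
((0.5979644656181335, -0.15403425693511963), (0.22596077620983124, 0.11067019402980804), 85.50424194335938)
```

Call:
{"name": "send_rows", "arguments": {"plan": [[0,0.006,0,0],[0,0.014,-0.01,0],[0,0.014,-0.045,0],[0,0.014,-0.085,0],[0,0.014,-0.12,0],[0,0.014,-0.15,0],[0,0.014,-0.15,0]]}}

```text
clock: 12.0
ee_pos: [0.5413, -0.1803, 0.2065]
eef_rot: [-2.705, 1.594, -0.015]
contact_force: [0.9, 0.1, 1.3]
finger_gap: -0.001
```

```bash
python3 mv.py .63 -.078 .25 -4.6; python3 snap.py scene 8; python3 ana.py scene8.pkl; python3 snap.py side 8; python3 ana.py side8.pkl
```

```text
t 12.0 pos [ 0.5413 -0.1803  0.2065] head -61.01 tilt 0.54 F [0.91 0.09 1.31] M [ 0.03 -0.02 -0.  ] gap -0.0001 q6 2.27
shift [-0.0462 -0.1275 -0.0431] roll -56.4
px [203. 196.] axis 0.5929 -0.2039 r 0.0308 z 0.0707 finger deg 116.4 r 0.04
px [232. 231.] axis 0.6037 -0.0751 r 0.0312 z 0.0706 finger deg 113.6 r 0.042
px [265. 270.] axis 0.6137 0.0547 r 0.0303 z 0.0709 finger deg 114.4 r 0.041
((0.603379487991333, -0.07536405324935913), (0.3820423185825348, 0.11115052551031113), 85.46467590332031)
px [357. 172.] axis 0.5934 -0.2031 r 0.0312 z 0.0709 finger deg 119.8 r 0.043
px [325. 188.] axis 0.6036 -0.0765 r 0.032 z 0.071 finger deg 117.0 r 0.046
px [287. 206.] axis 0.6158 0.0542 r 0.0309 z 0.071 finger deg 120.3 r 0.046
((0.6043388843536377, -0.07533532381057739), (0.3818794786930084, 0.11191761493682861), 85.26176452636719)
```

View pics/side8.png

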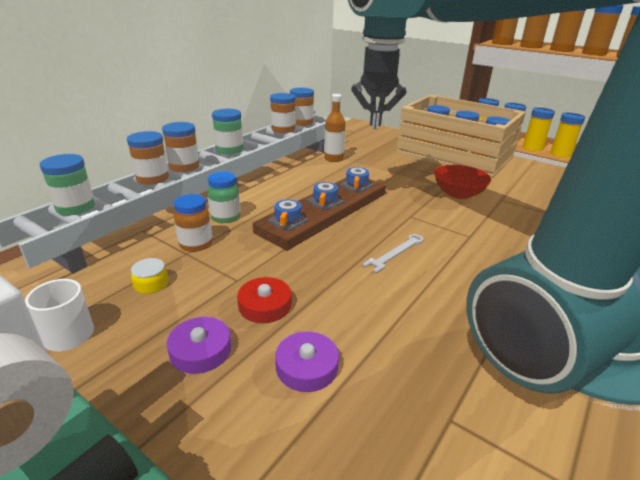

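All three fingers now point to about 117°, turned roughly 57–60°. The middle wheel resisted with 6–8 N and the other two with about 1 N or less, so the middle one drags. I'll open the gripper and hover over it with the jaws across the tread, square to its finger.

```bash
python3 mv.py .604 -.0762 .15 -61
```

```text
t 12.1 pos [ 0.5401 -0.1798  0.2004] head -61.04 tilt 0.18 F [ 0.72  0.1  -1.43] M [-0.05 -0.01 -0.02] gap 0.0001 q6 2.27
shift [-0.0598 -0.106   0.0505] roll -0.0
```

Call:
{"name": "send_rows", "arguments": {"plan": [[-0.02,-0.035,0.0,0],[-0.04,-0.07,0.01,0],[-0.06,-0.106,0.03,0],[-0.06,-0.106,0.05,0],[-0.06,-0.106,0.05,0],[-0.06,-0.106,0.05,0],[-0.06,-0.106,0.05,0]], "grip": 0.085}}

```text
clock: 12.68
ee_pos: [0.6038, -0.0764, 0.1491]
eef_rot: [2.705, -1.597, 0.0]
contact_force: [-0.7, 0.8, 1.0]
finger_gap: 0.975
```

```bash
python3 snap.py wrist 9; python3 mv.py .604 -.0762 .041 -61; python3 ana.py wrist9.pkl
```

```text
t 12.7333 pos [ 0.604  -0.0766  0.1496] head -61.16 tilt 0.07 F [0.35 0.21 0.99] M [ 0.   -0.05  0.  ] gap 0.0848 q6 2.47
shift [-5.000e-04 -1.000e-04  1.086e-01] roll -0.2
px [463.  42.] axis 0.594 -0.2063 r 0.0301 z 0.0708 finger deg 117.0 r 0.04
px [313. 245.] axis 0.6042 -0.0771 r 0.0301 z 0.0707 finger deg 116.2 r 0.039
px [208. 413.] axis 0.6125 0.0508 r 0.0305 z 0.0706 finger deg 115.0 r 0.036
((0.6040510535240173, -0.07690204679965973), (0.37812158465385437, 0.11028295755386353), 85.40821838378906)
```

View pics/wrist9.png

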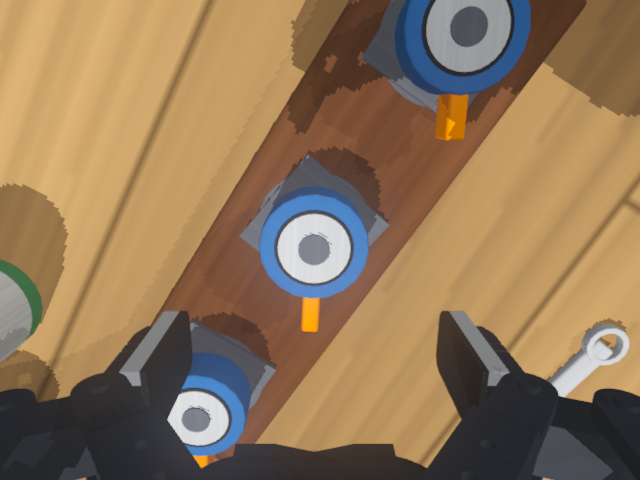

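The middle wheel's centre is at pixel (313,245) and the jaw midline is at column 314, so it's centred across the jaws. Going down.

Call:
{"name": "send_rows", "arguments": {"plan": [[0,0,0.03,0],[0,0,0.06,0],[0,0,0.085,0],[0,0,0.1,0],[0,0,0.106,0],[0,0,0.108,0],[0,0,0.108,0],[0,0,0.108,0]]}}

```text
clock: 13.4
ee_pos: [0.6049, -0.0759, 0.0421]
eef_rot: [-2.704, 1.597, -0.003]
contact_force: [0.3, -0.8, 0.9]
finger_gap: 0.993
```

Call:
{"name": "send_rows", "arguments": {"plan": [[0,0,0,0],[0,0,0,0],[0,0,0,0],[0,0,0,0]], "grip": 0.064}}

```text
clock: 13.73
ee_pos: [0.6043, -0.0755, 0.0407]
eef_rot: [-2.705, 1.597, -0.001]
contact_force: [-0.5, -0.3, 0.2]
finger_gap: 0.751
```

```bash
python3 mv.py; python3 snap.py wrist 10;  python3 ana.py wrist10.pkl
```

```text
t 13.7333 pos [ 0.6043 -0.0755  0.0407] head -61.11 tilt 0.03 F [-0.54 -0.27  0.2 ] M [ 0.05 -0.02 -0.01] gap 0.0641 q6 2.47
px [577.  35.] axis 0.5929 -0.1844 r 0.0201 z 0.07 finger deg 139.4 r 0.021
px [322. 349.] axis 0.5988 -0.0825 r 0.0376 z 0.0706 finger deg 172.2 r 0.604
px [194. 350.] axis 0.6354 -0.0582 r 0.0121 z 0.0703 finger deg 174.8 r 0.638
((0.6042030453681946, -0.0789400190114975), (0.2531627416610718, 0.10991796106100082), 85.46878051757812)
```

View pics/wrist10.png

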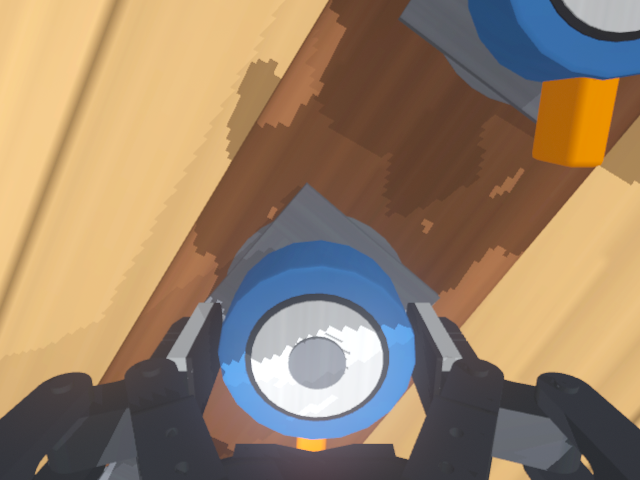

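The tread's mid column is about 317 and the pads' about 314.5, so I'll shift +0.8 mm in tool y and close in steps.

Call:
{"name": "send_rows", "arguments": {"plan": [[0,0.0008,0,0],[0,0.0008,0,0],[0,0.0008,0,0]], "grip": 0.061}}

```text
clock: 14.03
ee_pos: [0.6034, -0.0759, 0.0403]
eef_rot: [-2.705, 1.597, 0.0]
contact_force: [-0.4, -0.3, -0.4]
finger_gap: 0.717
```

Call:
{"name": "send_rows", "arguments": {"plan": [[0,0,0,0],[0,0,0,0]], "grip": 0.0595}}

```text
clock: 14.2
ee_pos: [0.6035, -0.0758, 0.0404]
eef_rot: [-2.705, 1.597, -0.0]
contact_force: [0.0, -0.3, 1.8]
finger_gap: 0.699
```

```bash
python3 mv.py
```

```text
t 14.2 pos [ 0.6035 -0.0758  0.0404] head -61.11 tilt 0.01 F [ 0.02 -0.31  1.83] M [ 0.17 -0.11  0.06] gap 0.0597 q6 2.47
```

Call:
{"name": "send_rows", "arguments": {"plan": [[0,0,0,0],[0,0,0,0]], "grip": 0.0585}}

```text
clock: 14.37
ee_pos: [0.6036, -0.0758, 0.0406]
eef_rot: [-2.705, 1.597, -0.0]
contact_force: [-0.8, 0.9, 5.0]
finger_gap: 0.696
```

Call:
{"name": "send_rows", "arguments": {"plan": [[0,0,0,0],[0,0,0,0],[0,0,0,0]], "grip": 0.05}}

```text
clock: 14.62
ee_pos: [0.6036, -0.0758, 0.0408]
eef_rot: [-2.705, 1.597, -0.0]
contact_force: [-2.3, 2.3, 7.3]
finger_gap: 0.686
```

```bash
python3 mv.py
```

```text
t 14.6167 pos [ 0.6036 -0.0758  0.0408] head -61.11 tilt 0.02 F [-2.34  2.28  7.26] M [0.24 0.39 0.05] gap 0.0586 q6 2.47
```

The wheel is gripped with only small forces. I'll lift slowly.

Call:
{"name": "send_rows", "arguments": {"plan": [[0,0,-0.002,0],[0,0,-0.005,0],[0,0,-0.009,0],[0,0,-0.014,0],[0,0,-0.02,0],[0,0,-0.028,0],[0,0,-0.04,0],[0,0,-0.06,0],[0,0,-0.06,0],[0,0,-0.06,0]]}}

```text
clock: 15.45
ee_pos: [0.6041, -0.076, 0.1016]
eef_rot: [-2.705, 1.597, -0.004]
contact_force: [-0.2, 0.3, -7.8]
finger_gap: 0.684
```

```bash
python3 mv.py .4838 .277 .10 -35; python3 snap.py side 11; python3 -c "
from h import *
p,d,m=load('side11.pkl');cv2.imwrite('pics/side11c.png',cv2.resize(p[90:270,210:450,::-1],(800,600),interpolation=cv2.INTER_CUBIC))"
```

```text
t 15.45 pos [ 0.6041 -0.076   0.1016] head -61.12 tilt 0.14 F [-0.21  0.32 -7.75] M [-0.02  0.01 -0.  ] gap 0.0584 q6 2.47
shift [-0.3672 -0.0652  0.0012] roll -26.1
```

View pics/side11c.png

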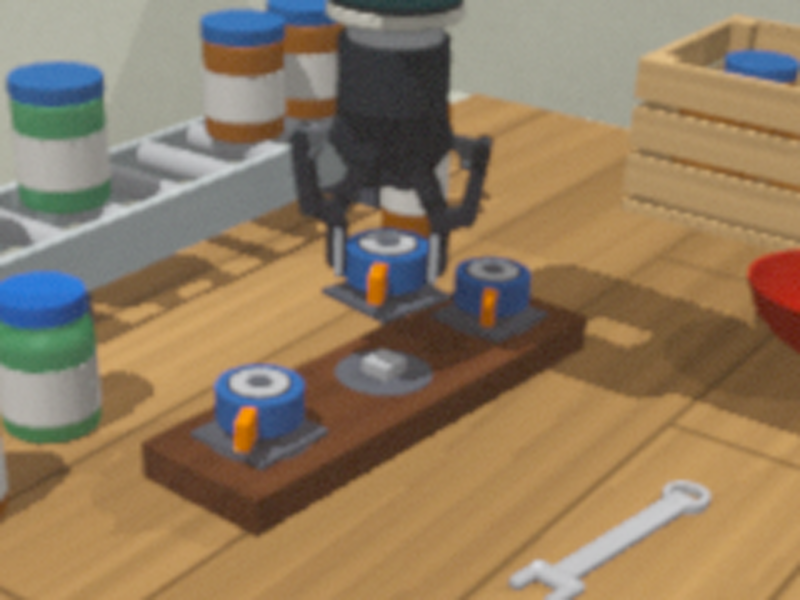

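The side view shows the wheel hanging level in the jaws above the bare middle stub, with the other two wheels still seated. The extra weight is 7.7 N, which fits 0.66 kg. Next I'll look at the red stand with the wrist camera from nearby.

```bash
python3 mv.py .39 .311 .2 -20
```

```text
t 15.5 pos [ 0.6034 -0.0759  0.1003] head -61.12 tilt 0.03 F [-0.59  0.31 -7.8 ] M [-0.03 -0.02  0.02] gap 0.0585 q6 2.47
shift [-0.4418 -0.     -0.0999] roll -41.1
```

Call:
{"name": "send_rows", "arguments": {"plan": [[0,0,-0.03,0],[0,0,-0.06,0],[-0.03,0,-0.09,-4],[-0.06,0,-0.1,-8],[-0.09,0,-0.1,-12],[-0.12,0,-0.1,-16],[-0.15,0,-0.1,-20],[-0.18,0,-0.1,-24],[-0.21,0,-0.1,-28],[-0.24,0,-0.1,-32],[-0.27,0,-0.1,-36],[-0.3,0,-0.1,-40],[-0.33,0,-0.1,-41],[-0.36,0,-0.1,-41],[-0.39,0,-0.1,-41],[-0.42,0,-0.1,-41],[-0.435,0,-0.1,-41],[-0.442,0,-0.1,-41],[-0.442,0,-0.1,-41],[-0.442,0,-0.1,-41]]}}

```text
clock: 17.17
ee_pos: [0.39, 0.3108, 0.1996]
eef_rot: [3.093, -0.548, -0.001]
contact_force: [0.9, -0.8, -7.1]
finger_gap: 0.682
```

```bash
python3 mv.py; python3 snap.py wrist 12
cat > peg.py <<'E'
from h import *
import sys
for f in sys.argv[1:]:
    p,d,m=load(f);W=world(d,m)
    near=(np.hypot(W[...,0]-.484,W[...,1]-.277)<.075)&(d>0)
    hsv=cv2.cvtColor(p,cv2.COLOR_RGB2HSV).astype(int);H,S,V=hsv[...,0],hsv[...,1],hsv[...,2]
    red=near&((H<6)|(H>172))&(S>150)&(abs(W[...,2]-.03)<.004)
    q=W[red];print(f,'disc',cv2.minEnclosingCircle(q[:,:2].astype(np.float32)),q[:,2].mean())
    try:
        e=cv2.fitEllipse(cv2.convexHull(q[:,:2].astype(np.float32)));print('  ell',e)
    except Exception as ex: print(ex)
    pk=near&(S<80)&(abs(W[...,2]-.0415)<.0025);q=W[pk];print('  pegtop',len(q),cv2.minEnclosingCircle(q[:,:2].astype(np.float32)),q.mean(0))
E
python3 peg.py wrist12.pkl scene0.pkl side0.pkl scene8.pkl side8.pkl
```

```text
t 17.1667 pos [0.39   0.3108 0.1996] head -20.08 tilt 0.06 F [ 0.87 -0.84 -7.14] M [0.03 0.02 0.08] gap 0.0583 q6 2.54
wrist12.pkl disc ((0.48326900601387024, 0.27472734451293945), 0.04773161560297012) 0.029808512052791992
  ell ((0.483048677444458, 0.27486667037010193), (0.0941489189863205, 0.09464285522699356), 151.3022003173828)
  pegtop 900 ((0.48290133476257324, 0.2752283215522766), 0.011403280310332775) [0.48287787 0.2751877  0.04131286]
scene0.pkl disc ((0.48360785841941833, 0.2757525146007538), 0.048686061054468155) 0.03006908386958143
  ell ((0.48342084884643555, 0.276275634765625), (0.09340061992406845, 0.09576118737459183), 144.821044921875)
  pegtop 74 ((0.4832519590854645, 0.27669867873191833), 0.010687031783163548) [0.48393818 0.27710068 0.04171731]
side0.pkl disc ((0.4823383390903473, 0.27745458483695984), 0.04709175229072571) 0.03047544319265577
  ell ((0.48220357298851013, 0.2774483859539032), (0.09221703559160233, 0.09262403100728989), 149.90626525878906)
  pegtop 82 ((0.4827588200569153, 0.27784231305122375), 0.010962307453155518) [0.48247599 0.27760716 0.04182155]
scene8.pkl disc ((0.4834687113761902, 0.2753661870956421), 0.0489836260676384) 0.030141401535996162
  ell ((0.4835069477558136, 0.27634555101394653), (0.09285654127597809, 0.09556803107261658), 128.5118408203125)
  pegtop 69 ((0.48421168327331543, 0.2772873342037201), 0.010810606181621552) [0.48445889 0.27732113 0.04156521]
side8.pkl disc ((0.4821060001850128, 0.2772543132305145), 0.04763546586036682) 0.030536457797921846
  ell ((0.4820105731487274, 0.27714040875434875), (0.09162606298923492, 0.09445645660161972), 21.991546630859375)
  pegtop 81 ((0.4829348921775818, 0.27667632699012756), 0.011524616740643978) [0.48240136 0.27776496 0.04198193]
```

View pics/wrist12.png

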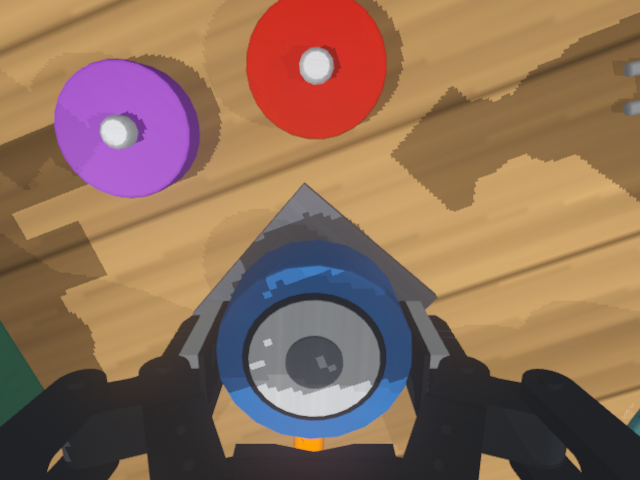

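The wrist view shows the red stand at (317,66), with its peg in the centre, and a purple one at (127,128). The three cameras put the red peg at about (0.483, 0.276). I'll move over it.

```bash
python3 mv.py .483 .2763 .062 -20
```

```text
t 17.2167 pos [0.3902 0.3105 0.1998] head -20.13 tilt 0.05 F [-0.11  0.65 -7.34] M [-0.01 -0.03  0.02] gap 0.0586 q6 2.54
shift [9.890e-02 1.000e-04 1.377e-01] roll -0.1
```

Call:
{"name": "send_rows", "arguments": {"plan": [[0.03,0,0,0],[0.06,0,0.0,0],[0.09,0,0.02,0],[0.099,0,0.05,0],[0.099,0,0.08,0],[0.099,0,0.105,0],[0.099,0,0.122,0],[0.099,0,0.132,0],[0.099,0,0.137,0],[0.099,0,0.137,0],[0.099,0,0.137,0]]}}

```text
clock: 18.13
ee_pos: [0.4835, 0.277, 0.0644]
eef_rot: [-3.093, 0.549, -0.002]
contact_force: [0.7, 0.3, -6.4]
finger_gap: 0.681
```

```bash
python3 mv.py .483 .2763 .0408 -20; python3 snap.py side 13; python3 snap.py scene 13; python3 -c "
from h import *
p,d,m=load('side13.pkl');a=cv2.resize(p[220:340,180:340,::-1],(800,600),interpolation=cv2.INTER_CUBIC);cv2.imwrite('pics/side13c.png',a)
p,d,m=load('scene13.pkl');a=cv2.resize(p[240:360,300:460,::-1],(800,600),interpolation=cv2.INTER_CUBIC);cv2.imwrite('pics/scene13c.png',a)"
```

```text
t 18.1333 pos [0.4835 0.277  0.0644] head -20.14 tilt 0.07 F [ 0.72  0.29 -6.42] M [0.01 0.09 0.01] gap 0.0582 q6 2.4
shift [-0.0002  0.0009  0.0236] roll -0.1
```

View pics/side13c.png

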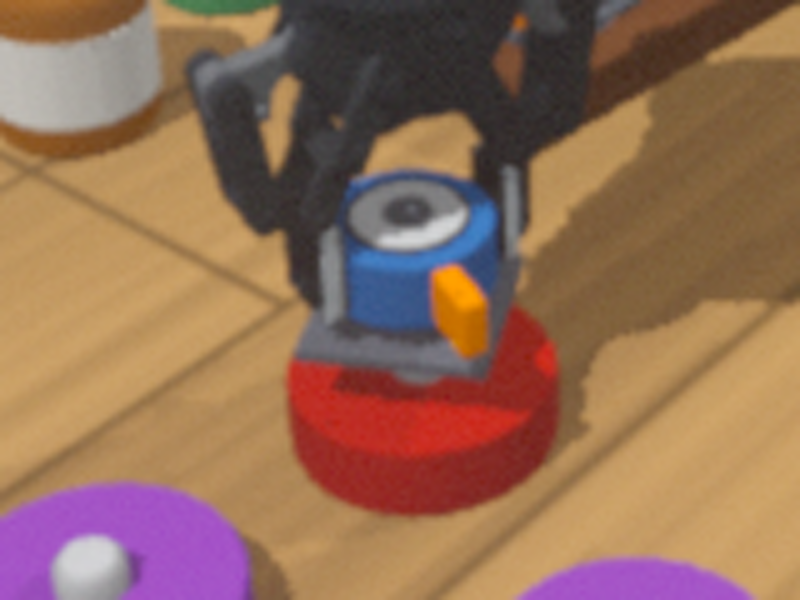

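View pics/scene13c.png

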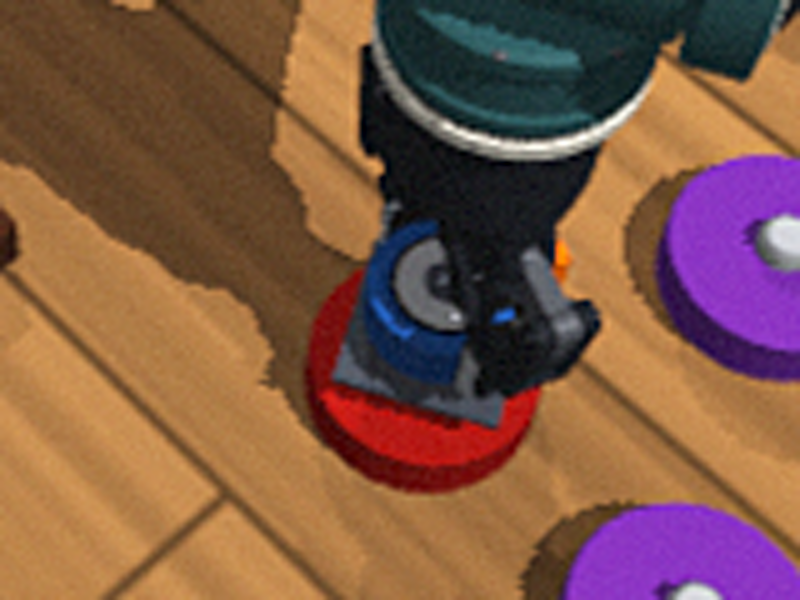

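The wheel hangs level over the red peg in both crops. I'll check its axis in the side camera against the peg in that same camera, so the calibration bias cancels.

```bash
python3 - <<'E'
from h import *
p,d,m=load('side13.pkl');W=world(d,m)
hsv=cv2.cvtColor(p,cv2.COLOR_RGB2HSV).astype(int);H,S,V=hsv[...,0],hsv[...,1],hsv[...,2]
near=(np.hypot(W[...,0]-.483,W[...,1]-.277)<.034)&(d>0)&(W[...,2]>.087)&(W[...,2]<.1)
q=W[near&((H>95)&(H<130)&(S>100)|(S<90))]; print(len(q),np.percentile(q[:,2],[5,50,95]))
print('all top',cv2.minEnclosingCircle(q[:,:2].astype(np.float32)))
crop=p[220:340,180:340]
# ring ellipse: hub top visible in crop at approx (409,214)/5
for u,v in [(409,214),(348,214),(470,214)]: print(W[220+v//5,180+u//5])
c=np.array([180+409/5,220+214/5])
T=m['T'];r=T[:3,:3]@np.array([(c[0]-m['cx'])/m['fx'],(c[1]-m['cy'])/m['fy'],1]);z=.0944
print('hub centre ray at z',T[:3,3]+r*(z-T[2,3])/r[2])
E
python3 mv.py
```

```text
630 [0.08927716 0.09489823 0.09725656]
all top ((0.4818452298641205, 0.2774074375629425), 0.03371494263410568)
[0.48387577 0.27860012 0.09740308]
[0.50222915 0.28852732 0.09488354]
[0.46915403 0.26251446 0.09493772]
hub centre ray at z [0.48423431 0.27643135 0.0944    ]
t 18.2333 pos [0.4836 0.2773 0.0648] head -20.12 tilt 0.11 F [-0.17  0.02 -7.12] M [-0.03 -0.02 -0.05] gap 0.0581 q6 2.4
```

Call:
{"name": "send_rows", "arguments": {"plan": [[-0.0006,0.0005,0.003,0],[-0.0006,0.0005,0.006,0],[-0.0006,0.0005,0.009,0],[-0.0006,0.0005,0.012,0],[-0.0006,0.0005,0.012,0],[-0.0006,0.0005,0.012,0]]}}

```text
clock: 18.73
ee_pos: [0.4821, 0.2768, 0.051]
eef_rot: [3.093, -0.548, -0.001]
contact_force: [-0.3, 0.4, -7.0]
finger_gap: 0.681
```

```bash
python3 mv.py
```

```text
t 18.7333 pos [0.4821 0.2768 0.051 ] head -20.11 tilt 0.03 F [-0.29  0.4  -6.96] M [-0.02  0.06  0.  ] gap 0.0581 q6 2.4
```

No contact yet at 2 mm below the peg top. I'll go further in small steps.

Call:
{"name": "send_rows", "arguments": {"plan": [[0,0,0.001,0],[0,0,0.002,0],[0,0,0.003,0],[0,0,0.004,0],[0,0,0.004,0]]}}

```text
clock: 19.15
ee_pos: [0.4821, 0.2768, 0.0471]
eef_rot: [3.093, -0.549, -0.0]
contact_force: [0.1, 0.2, -6.8]
finger_gap: 0.68
```

```bash
python3 mv.py
```

```text
t 19.15 pos [0.4821 0.2768 0.0471] head -20.11 tilt 0.01 F [ 0.11  0.16 -6.8 ] M [-0.02  0.09 -0.04] gap 0.0581 q6 2.4
```

Call:
{"name": "send_rows", "arguments": {"plan": [[0,0,0.001,0],[0,0,0.002,0],[0,0,0.003,0],[0,0,0.004,0],[0,0,0.005,0],[0,0,0.005,0]]}}

```text
clock: 19.65
ee_pos: [0.4821, 0.2768, 0.042]
eef_rot: [3.093, -0.548, -0.0]
contact_force: [-0.1, -0.3, -6.7]
finger_gap: 0.683
```

```bash
python3 mv.py
```

```text
t 19.65 pos [0.4821 0.2768 0.042 ] head -20.11 tilt 0.02 F [-0.07 -0.32 -6.74] M [-0.05  0.01  0.02] gap 0.0583 q6 2.4
```

Call:
{"name": "send_rows", "arguments": {"plan": [[0,0,0.0004,0],[0,0,0.0008,0],[0,0,0.0012,0],[0,0,0.0012,0]]}}

```text
clock: 19.98
ee_pos: [0.4821, 0.2769, 0.041]
eef_rot: [3.093, -0.549, -0.0]
contact_force: [0.4, -0.7, -6.6]
finger_gap: 0.685
```

```bash
python3 mv.py
```

```text
t 19.9833 pos [0.4821 0.2769 0.041 ] head -20.11 tilt 0.0 F [ 0.43 -0.68 -6.64] M [ 0.06 -0.01 -0.01] gap 0.0585 q6 2.4
```

Call:
{"name": "send_rows", "arguments": {"plan": [[0,0,0.0004,0],[0,0,0.0008,0],[0,0,0.0008,0]]}}

```text
clock: 20.23
ee_pos: [0.4823, 0.2769, 0.0408]
eef_rot: [-3.093, 0.549, -0.0]
contact_force: [-2.0, -2.6, 2.0]
finger_gap: 0.682
```

Call:
{"name": "send_rows", "arguments": {"plan": [[0,0,0.0004,0],[0,0,0.0008,0],[0,0,0.0008,0]]}}

```text
clock: 20.48
ee_pos: [0.4824, 0.2769, 0.0408]
eef_rot: [-3.093, 0.549, -0.001]
contact_force: [-9.6, -5.5, 11.8]
finger_gap: 0.684
```

It has touched down at TCP z = 0.0408, the same height as when seated on the rack. I'll release.

Call:
{"name": "send_rows", "arguments": {"plan": [[0,0,0,0],[0,0,0,0],[0,0,0,0],[0,0,0,0],[0,0,0,0]], "grip": 0.085}}

```text
clock: 20.9
ee_pos: [0.4823, 0.2769, 0.0396]
eef_rot: [-3.093, 0.549, -0.0]
contact_force: [0.1, -0.4, -0.0]
finger_gap: 0.995
```

```bash
python3 mv.py; python3 snap.py wrist 14
```

```text
t 20.9 pos [0.4823 0.2769 0.0396] head -20.12 tilt 0.01 F [ 0.1  -0.41 -0.03] M [-0.01  0.02 -0.05] gap 0.085 q6 2.4
```

View pics/wrist14.png

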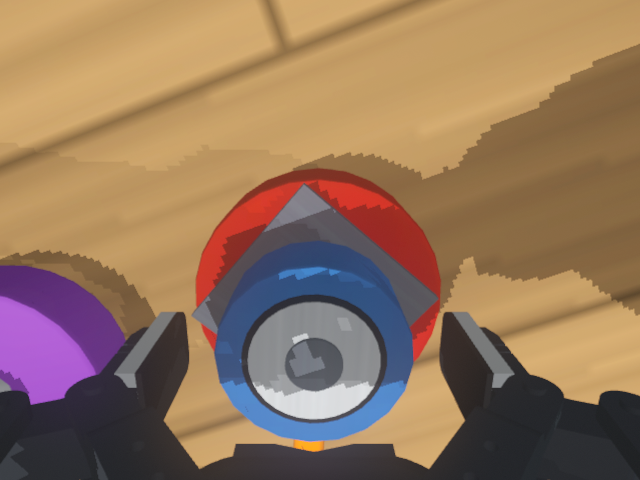

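The jaws are open and clear of the tread on both sides, with the wheel sitting on the red disc. I'll retreat straight up.

Call:
{"name": "send_rows", "arguments": {"plan": [[0,0,-0.015,0],[0,0,-0.04,0],[0,0,-0.08,0],[0,0,-0.12,0],[0,0,-0.16,0],[0,0,-0.2,0],[-0.04,0,-0.22,0],[-0.08,0,-0.22,0],[-0.1,0,-0.22,0],[-0.1,0,-0.22,0],[-0.1,0,-0.22,0]]}}

```text
clock: 21.87
ee_pos: [0.3877, 0.3116, 0.2599]
eef_rot: [-3.093, 0.546, -0.001]
contact_force: [0.8, -0.8, -0.1]
finger_gap: 0.995
```

```bash
python3 mv.py; for c in side wrist scene; do python3 snap.py $c 15; done
python3 - <<'E'
from h import *
for f in ['side15.pkl','scene15.pkl','wrist15.pkl']:
    p,d,m=load(f);W=world(d,m)
    hsv=cv2.cvtColor(p,cv2.COLOR_RGB2HSV).astype(int);H,S,V=hsv[...,0],hsv[...,1],hsv[...,2]
    for a in [(.483,.277),(.594,-.205),(.614,.054)]:
        near=(np.hypot(W[...,0]-a[0],W[...,1]-a[1])<.045)&(d>0)&(abs(W[...,2]-.07)<.006)&((H>95)&(H<130)|(S<90))
        q=W[near]
        if len(q)>100: print(f,a,len(q),cv2.minEnclosingCircle(q[:,:2].astype(np.float32)),np.median(q[:,2]))
p,d,m=load('side15.pkl');cv2.imwrite('pics/side15c.png',cv2.resize(p[150:360,180:460,::-1],(800,600),interpolation=cv2.INTER_CUBIC))
E
```

```text
t 21.8667 pos [0.3877 0.3116 0.2599] head -20.02 tilt 0.07 F [ 0.8  -0.76 -0.15] M [-0.01 -0.04  0.04] gap 0.085 q6 2.55
side15.pkl (0.483, 0.277) 656 ((0.48459452390670776, 0.2769787311553955), 0.03074701689183712) 0.07139034823423898
side15.pkl (0.594, -0.205) 209 ((0.5935046672821045, -0.20344090461730957), 0.029786236584186554) 0.07163901380234611
side15.pkl (0.614, 0.054) 322 ((0.6147680878639221, 0.05394645780324936), 0.03132288157939911) 0.07153956520294247
scene15.pkl (0.483, 0.277) 670 ((0.48390623927116394, 0.27779027819633484), 0.030464116483926773) 0.07101947663005292
scene15.pkl (0.594, -0.205) 407 ((0.5932043194770813, -0.20427395403385162), 0.031320348381996155) 0.07082165224181491
scene15.pkl (0.614, 0.054) 577 ((0.6139695048332214, 0.053878214210271835), 0.030841028317809105) 0.07100430748210385
wrist15.pkl (0.483, 0.277) 5695 ((0.4835410416126251, 0.27667561173439026), 0.029989702627062798) 0.07060012002216015
```

View pics/side15c.png

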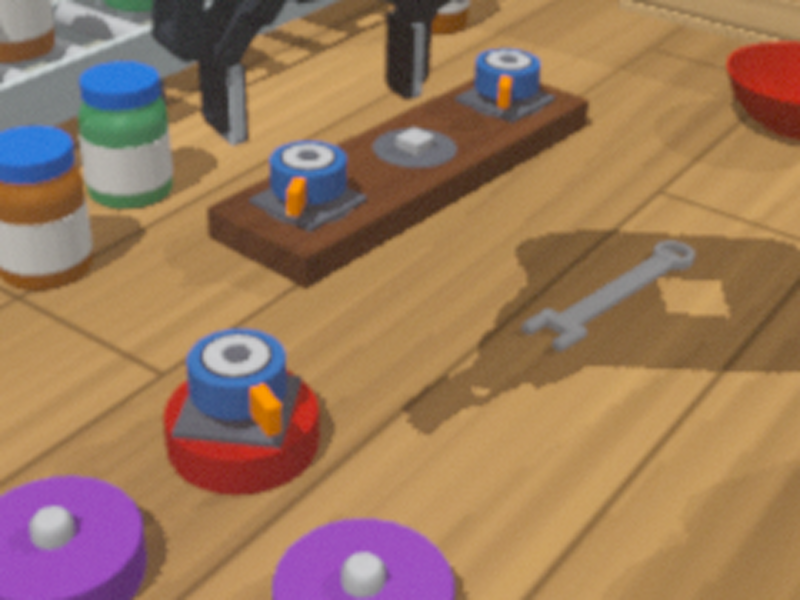

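View pics/scene15.png

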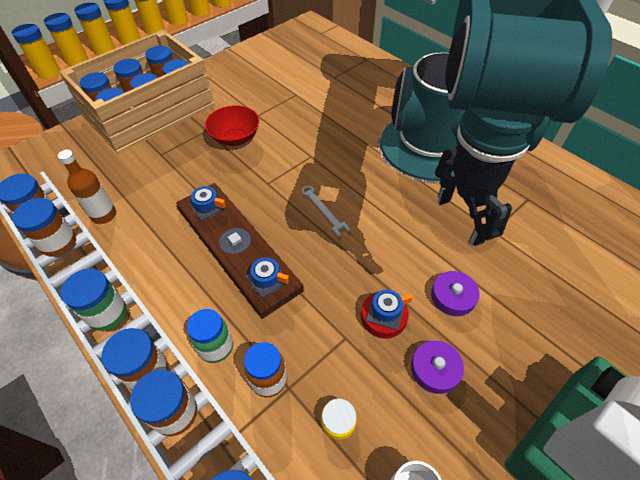

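The dragging wheel's top is at z ≈ 0.070–0.071, which means fully seated, and its axis is within about 2 mm of the peg. The free wheels are unmoved and the arm is clear, so I'm handing in.

```bash
python3 -c "
from workcell import job; print(job.hand_in())"
```

```text
the job is handed in; nothing more can be done
None
```

The middle wheel was the one that dragged. I lifted it off and seated it on the red stand's peg, and handed the job in at about 22 s on the robot's clock. The hand-in gives no verdict.

- **Finding the bad bearing:** I turned all three wheels about 57–60° by pushing their orange fingers, and left them turned. The middle one resisted with about 6–8 N, the left and right with about 1 N or less.
- **Seating:** It touched down at the same height as when it sat on the rack. The tread top is at z ≈ 0.070–0.071, and the axis is within about 2 mm of the peg in each camera.
- **Forces:** The most I read was about 12 N at touchdown, but I only read forces at the end of each move, so brief peaks in between could be missed.
- **Everything else:** The left and right wheels measure within about 2 mm of where they stood. Nothing else looks moved in the last pictures, and the open gripper is clear at z = 0.26.
- **Disagreements:** The cameras differed by up to about 2 mm (wrist against scene and side), so I averaged them for the peg position. At hover, a rough side-camera check also put the wheel axis 1–2 mm off the peg; I shifted less than 1 mm, and it went over the peg without side force.

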